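# Put the boot-wax tins back in their dishes

### The arm

A 6-joint arm with a two-finger parallel gripper is mounted at the origin on the work surface. World frame = base frame: x ahead of the robot, y to its left, z up, the work surface at z = 0. Lengths are in m, angles in rad, forces in N, time in s.
With the tool pointing down it reaches from about 0.2 to 0.875 m from the base axis. Payload 3.4 kg.
Tool frame: the origin (TCP) lies between the finger pads; the fingertips stand 25 mm ahead of it and the grasp point (between the pads) lies 6 mm ahead of it (r.nose_length is the z of the fingertips in the tool frame, in m); z points along the fingers, x is the direction in which the jaws open and shut, and the axes are right-handed (so a half turn about z gives the same grasp; the last joint's range is limited). The gripper opens to 94 mm and grips with 3 to 60 N. Pads are 16 mm wide; open, the fingers measure 119 mm over their backs; the gripper's body (75 mm by 177 mm) begins 78 mm behind the grasp point.
Start: joints at [-1.366, 0.276, 1.505, -0, 1.361, -0.121], TCP at [0.184, -0.545, 0.23] pointing down, gripper open.
Joint ranges: [-2.89, 2.89], [-0.75, 2.08], [0.22, 2.7], [-1.18, 4.32], [0.11, 2.71], [-2.7, 2.7]. Speed limits (rad/s): [2.57, 2.57, 3.14, 3.14, 3.14, 3.14].

### API

Orientations are given as a unit quaternion [w, x, y, z].
In Python, from plant import r, gripper_to, inverse_kinematics, vision, models, telemetry gives the robot as it stands. Calls block until the motion is done:
- r.move_to(position, orientation): joint-space move of the TCP to a pose.
- r.move_l(position, rot=None, vel=0.15, guard=None): straight line of the TCP; rot=None keeps the orientation; vel is the mean speed in m/s. With guard (N) it stops when the force on the tool has changed by that much, and returns True; else False.
- r.movej(angles): joint-space move.
- gripper_to(opening, f_grip=None): finger opening in m; f_grip is the grip in N (None keeps the last); returns when the fingers have stopped.
- r.hold(seconds).
- inverse_kinematics(position, orientation): joint angles nearest the present ones, or None.
- vision.snapshot(name): name is "scene" or "top"; returns the picture (480x640x3 uint8, red, green, blue); there is no depth.
- vision.get_calibration(name): a dict with "fx", "fy", "cx", "cy" (pixels), "D" ([k1, k2, p1, p2, k3] as OpenCV has them; the pictures are not rectified), "position" and "orientation" of the camera in the world. Camera axes: x right, y down, z forward; pixel columns grow to the right and rows downward; lengths in m; the calibration is good to about 2 mm. A picture is of the moment at which its call begins. get_calibration takes no time and is no camera call.
A pose or a line that the arm cannot do raises r.PlanningError and nothing moves.
- r.sign_off(): hands the job in, once; it reports no verdict.
Trained networks look in the newest picture that a camera, given by its name, has taken for a name from the list of things; names that differ only in an ending like _2 or _b are one class to them, and where a whole thing is asked for, a point or a joint stands for the part that bears it (a point fixed in the world has none). Each returns a list of dicts, best first, with "score" (0 to 1); they miss things now and then, are a little off and sometimes report something else, mostly with a low value. They report only what shows in the picture. A call takes as long as a camera call. They do not tell look-alikes from the thing itself.
- models.boxes_of(thing, camera): "at" ([x, y, z] in m, in world coordinates, good to about 4 mm: the middle of the surface that is visible of it).
- models.regions_of(thing, camera): "pixels" (480x640 bool, what is visible of it).
- models.mark_of(thing, camera): "at" ([x, y, z] in m, in world coordinates, good to about 4 mm: a listed point, or the origin of a listed thing).
Readings, each from a call of its own:
- telemetry.current_t(): time.
- telemetry.current_joints(): joint angles.
- telemetry.current_dq(): joint speeds.
- telemetry.current_joint_efforts(): joint torques, N m.
- telemetry.current_ee_pos(): TCP position.
- telemetry.current_tool_rot(): TCP orientation.
- telemetry.current_wrist_force(): force on the tool from outside, world axes, zero at the start.
- telemetry.current_torque(): the same for the moment, N m.
- telemetry.current_opening(): finger opening in m.
Only numpy, scipy, OpenCV 4.12 (cv2) and the standard library are available. Lean on these libraries where they do the work, as an engineer would, in place of code of your own. Each camera call takes 0.05 s, during which the arm holds its last target. There are 200 camera calls.

### The job

Put the three round steel boot-wax tins away: stand each one upright inside the wooden dish of its own size, the large tin in the large dish, the medium tin in the medium dish and the small tin in the small dish. Leave the glass jar, the shoe tree, the clothes peg and the door bell remote where they are.

Things in the scene. Friction and masses are not known exactly. Their poses are not given: they have to be found in the camera images.
- tin_large: The large boot-wax tin: a loose, closed, upright steel cylinder with a ribbed twist cap, 64 mm in diameter and 42 mm high, 105 to 210 g. It stands on the bench (z = 0). Origin: centre of its underside; z up along its axis.
- tin_medium: The medium boot-wax tin: a loose, closed, upright steel cylinder with a ribbed twist cap, 48 mm in diameter and 38 mm high, 63 to 126 g. It stands on the bench (z = 0). Origin: centre of its underside; z up along its axis.
- tin_small: The small boot-wax tin: a loose, closed, upright steel cylinder with a ribbed twist cap, 32 mm in diameter and 34 mm high, 35 to 70 g. It stands on the bench (z = 0). Origin: centre of its underside; z up along its axis.
- dish_large: The large dish: a low round wooden dish fixed to the bench, outer diameter 94 mm, well 82 mm across, rim 10 mm above the bench, flat inner floor 4 mm above the bench. The large tin stands in its well with about 9 mm to spare all round. Origin: centre of its underside, on the bench; z up.
- dish_medium: The medium dish: a low round wooden dish fixed to the bench, outer diameter 78 mm, well 66 mm across, rim 10 mm above the bench, flat inner floor 4 mm above the bench. The medium tin stands in its well with about 9 mm to spare all round. Origin: centre of its underside, on the bench; z up.
- dish_small: The small dish: a low round wooden dish fixed to the bench, outer diameter 62 mm, well 50 mm across, rim 10 mm above the bench, flat inner floor 4 mm above the bench. The small tin stands in its well with about 9 mm to spare all round. Origin: centre of its underside, on the bench; z up.
- jar: Bystander: upright clear glass jar, empty and closed with a cork, 66 mm in diameter, 85 mm high, loose. Origin: centre of its underside.
- shoe_tree: Bystander: wooden shoe tree with two steel rods, lying on the far part of the bench, about 290 mm long (along its own x), 62 mm wide, 46 mm high, loose. Origin: on the bench near the middle of its length.
- clothes_peg: Bystander: teal plastic clothes peg lying flat, 75 mm long (own x), 14 mm wide, 13 mm high, loose. Origin: centre of its underside.
- remote: Bystander: matte black plastic door bell remote lying flat, 62 mm (own x) by 36 mm, 17 mm high with its round button, loose. Origin: centre of its underside.
Things that resemble listed ones, but are neither listed nor needed, are in the scene too. What is shaped like the tin_large but yellow is not meant.

How it is judged:
By the outcome, as a careful person would: the job done as asked, in the order asked, and still so for the second after the job is handed in, with the robot touching nothing.
It also fails if it takes over 96 s, if anything falls off the work surface, if the arm or the gripper's body presses on something with over 40 N, if the wrist force passes 120 N, or if a joint passes its speed limit or range.

## Working session

There is one attempt and no reset: what is moved stays moved. The work goes in short steps, each a Python script; the robot and the scene stay as the last script left them, time stands still between calls to the robot, and variables do not carry over. Pictures are saved under pics/ and viewed, about 12 in all and at most 16, crops included, and the job is handed in when it is done.

```bash
mkdir -p pics; ls; python3 - <<'E'
from plant import r, vision, models, telemetry
import cv2
for c in ("top","scene"):
    im=vision.snapshot(c); cv2.imwrite(f"pics/{c}0.png",im[:,:,::-1])
    k=vision.get_calibration(c); print(c,k)
    for t in ["tin_large","tin_medium","tin_small","dish_large","dish_medium","dish_small","jar","shoe_tree","clothes_peg","remote"]:
        print(t,[( [round(float(v),3) for v in d["at"]],round(float(d["score"]),2)) for d in models.mark_of(t,c)])
print(telemetry.current_t(), r.nose_length)
E
```

```text
pics
top {'fx': 487.87200324517556, 'fy': 487.87200324517556, 'cx': 315.97304073213695, 'cy': 236.8972629369181, 'D': array([0.00997367, 0.        , 0.        , 0.        , 0.        ]), 'position': array([ 0.4668775 , -0.05154708,  1.12362901]), 'orientation': array([ 0.03814738, -0.70611207,  0.70628143, -0.03342253])}
tin_large [([0.56, -0.534, -0.0], 0.93), ([0.5, -0.426, 0.004], 0.91), ([0.606, -0.399, 0.005], 0.69)]
tin_medium [([0.44, -0.118, 0.006], 0.71)]
tin_small [([0.438, -0.115, 0.002], 0.61), ([0.645, -0.02, -0.001], 0.47)]
dish_large [([0.517, 0.431, -0.002], 0.62)]
dish_medium [([0.622, 0.238, 0.002], 0.62)]
dish_small [([0.472, 0.122, -0.003], 0.6)]
jar []
shoe_tree [([0.763, -0.087, 0.001], 0.81), ([0.515, 0.431, -0.0], 0.68), ([0.604, -0.206, 0.0], 0.32)]
clothes_peg [([0.603, -0.21, 0.001], 0.5)]
remote [([0.385, -0.286, -0.002], 0.7)]
scene {'fx': 582.259274092097, 'fy': 582.259274092097, 'cx': 318.3926008486488, 'cy': 239.80510880728878, 'D': array([-0.05987193,  0.        ,  0.        ,  0.        ,  0.        ]), 'position': array([1.11443364, 0.8247007 , 0.79362236]), 'orientation': array([-0.11834118,  0.25082751,  0.8554889 , -0.43728671])}
tin_large [([0.608, -0.397, -0.001], 0.89), ([0.501, -0.424, -0.0], 0.69), ([0.564, -0.537, 0.002], 0.64)]
tin_medium [([0.446, -0.123, 0.0], 0.93)]
tin_small [([0.64, -0.021, -0.002], 0.82)]
dish_large [([0.514, 0.435, -0.006], 0.7)]
dish_medium [([0.621, 0.234, -0.0], 0.61)]
dish_small [([0.645, -0.021, -0.001], 0.65), ([0.474, 0.123, 0.002], 0.56)]
jar [([0.386, 0.28, -0.0], 0.76)]
shoe_tree [([0.762, -0.087, 0.003], 0.8)]
clothes_peg [([0.602, -0.206, -0.002], 0.65)]
remote [([0.387, -0.292, -0.002], 0.58)]
1.1 0.025
```

View pics/top0.png

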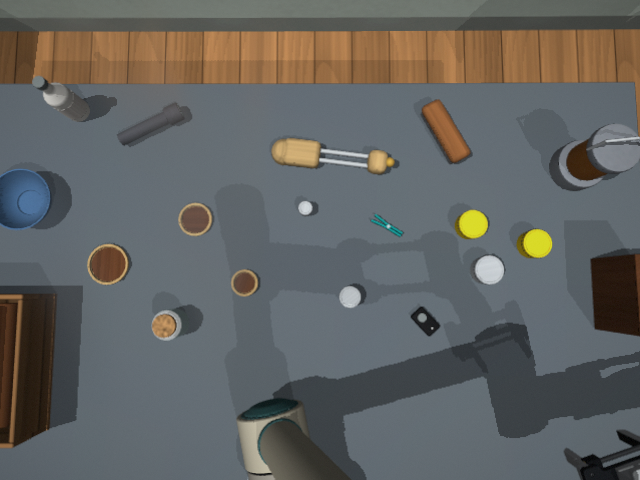

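View pics/scene0.png

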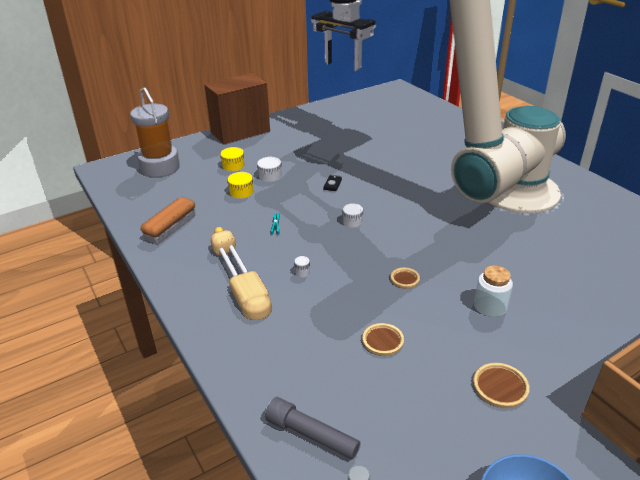

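Candidates for the large tin in the top picture: yellow (473,224), yellow (537,243) and steel (489,269). I choose the steel one. The medium tin is the steel one at (350,297) and the small tin the one at (306,208). The dishes are at (108,264) large, (195,219) medium and (245,282) small. I'll overlay the averaged estimates on crops to check this.

```bash
cat > h.py <<'E'
from plant import r, gripper_to, inverse_kinematics, vision, models, telemetry
import numpy as np, cv2
from scipy.spatial.transform import Rotation as Ro
P=dict(tin_large=(.5005,-.425),tin_medium=(.443,-.1195),tin_small=(.6425,-.0205),
 dish_large=(.5155,.433),dish_medium=(.6215,.236),dish_small=(.473,.1225))
def proj(p,c):
    k=vision.get_calibration(c); q=k["orientation"]; R=Ro.from_quat([*q[1:],q[0]]).as_matrix()
    K=np.array([[k["fx"],0,k["cx"]],[0,k["fy"],k["cy"]],[0,0,1]])
    pc=(np.atleast_2d(p)-k["position"])@R
    return cv2.projectPoints(pc,np.zeros(3),np.zeros(3),K,k["D"])[0][:,0]
def ring(x,y,z,rad):
    t=np.linspace(0,2*np.pi,40); return np.c_[x+rad*np.cos(t),y+rad*np.sin(t),0*t+z]
def overlay(im,c,things,s=4):
    im=cv2.resize(im[:,:,::-1],None,fx=s,fy=s,interpolation=cv2.INTER_CUBIC)
    for x,y,z,rad in things:
        cv2.polylines(im,[np.int32((proj(ring(x,y,z,rad),c)+.5)*s)],True,(255,0,255),1)
    return im
def crop(im,u,v,w,s=4): return im[int((v-w)*s):int((v+w)*s),int((u-w)*s):int((u+w)*s)]
SZ=dict(tin_large=(.042,.032),tin_medium=(.038,.024),tin_small=(.034,.016),dish_large=(.01,.047),dish_medium=(.01,.039),dish_small=(.01,.031))
def down(a): return [0,np.cos(a/2),np.sin(a/2),0]
E
cat > ov.py <<'E'
from h import *
import sys
c="top"; im=cv2.imread("pics/top0.png")[:,:,::-1]
o=overlay(im,c,[(*P[k],*SZ[k]) for k in P])
t=[crop(o,*proj([*P[k],0],c)[0],31) for k in P]
cv2.imwrite("pics/ov0.png",np.vstack([np.hstack(t[:3]),np.hstack(t[3:])]))
E
python3 ov.py
```

```text
(no output)
```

View pics/ov0.png

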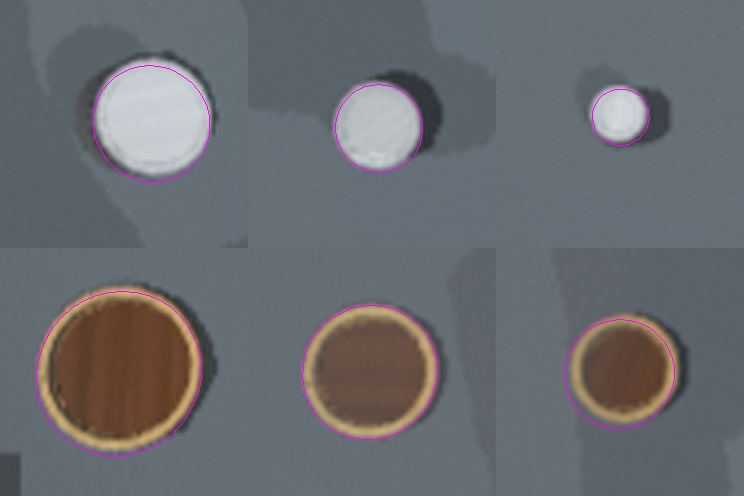

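All six rings fit within about 3 mm, and the steel tins are the ones ringed. Next is the large tin, with the jaws at 67° to stay clear of the yellow neighbours.

```bash
cat >> h.py <<'E'
P.update(tin_large=(.5025,-.4255),dish_large=(.5175,.432),dish_small=(.475,.121),tin_medium=(.4435,-.1195),tin_small=(.643,-.0205))
def put(n,a,b,zs=.20):
    x,y=P["tin_"+n]; u,v=P["dish_"+n]; w=2*SZ["tin_"+n][1]
    gripper_to(min(.094,w+.03),30)
    r.move_to([x,y,.15],down(a)); r.move_l([x,y,.035],vel=.1)
    gripper_to(0,30); print("grip",telemetry.current_opening(),w)
    r.move_l([x,y,zs],vel=.15); print("held",telemetry.current_opening(),telemetry.current_wrist_force())
    r.move_to([u,v,zs],down(b)); r.move_l([u,v,.06],vel=.15)
    hit=r.move_l([u,v,.037],vel=.03,guard=5); print("hit",hit,telemetry.current_ee_pos())
    gripper_to(min(.094,w+.03)); p=telemetry.current_ee_pos()
    r.move_l([p[0],p[1],.2],vel=.15); print("t",telemetry.current_t())
E
python3 - <<'E'
from h import *
for n,As in dict(large=((67,-113),(0,180,-180)),medium=((0,90,-90),(0,90,-90)),small=((0,90,-90),(0,90,-90))).items():
    for k,s in zip(("tin_","dish_"),As):
        for a in s:
            q=inverse_kinematics([*P[k+n],.15],down(np.radians(a))); print(k+n,a,None if q is None else np.round(q,2))
E
```

```text
tin_large 67 [-0.81  0.45  1.44 -0.    1.25 -1.98]
tin_large -113 [-0.81  0.45  1.44 -0.    1.25  1.16]
dish_large 0 [ 0.59  0.47  1.4  -0.    1.27  0.59]
dish_large 180 [ 0.59  0.47  1.4  -0.    1.27 -2.55]
dish_large -180 [ 0.59  0.47  1.4  -0.    1.27 -2.55]
tin_medium 0 [-0.41  0.17  1.87 -0.    1.11 -0.41]
tin_medium 90 [-0.41  0.17  1.87 -0.    1.11 -1.99]
tin_medium -90 [-0.41  0.17  1.87 -0.    1.11  1.16]
dish_medium 0 [ 0.26  0.46  1.42 -0.    1.26  0.26]
dish_medium 90 [ 0.26  0.46  1.42 -0.    1.26 -1.31]
dish_medium -90 [ 0.26  0.46  1.42 -0.    1.26  1.83]
tin_small 0 [-0.14  0.43  1.48 -0.    1.24 -0.14]
tin_small 90 [-0.14  0.43  1.48 -0.    1.24 -1.71]
tin_small -90 [-0.14  0.43  1.48 -0.    1.24  1.43]
dish_small 0 [ 0.11  0.21  1.81 -0.    1.12  0.11]
dish_small 90 [ 0.11  0.21  1.81 -0.    1.12 -1.46]
dish_small -90 [ 0.11  0.21  1.81 -0.    1.12  1.68]
```

```bash
python3 - <<'E'
from h import *
put("large",np.radians(-113),0)
im=vision.snapshot("scene"); 
o=overlay(im,"scene",[(*P["dish_large"],.046,.032),(*P["dish_large"],.01,.047)],3)
cv2.imwrite("pics/s1.png",crop(o,500,375,80,3))
E
```

```text
grip 0.06348862649514903 0.064
held 0.06352790000187665 [-0.41033483  0.61700363 -2.33049186]
hit True [0.5170983  0.43178553 0.03910218]
t 12.4
```

View pics/s1.png

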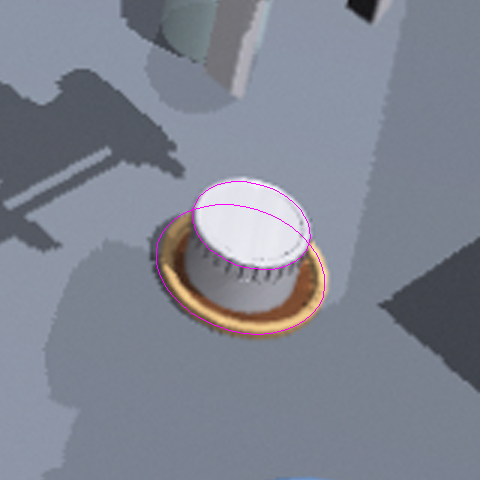

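The large tin stands flat in its dish at about (250,245) in the crop, with wood showing all round. Next are the medium and then the small tin.

```bash
python3 - <<'E'
from h import *
put("medium",0,0)
put("small",0,0)
r.move_to([.3,-.4,.3],down(0))
for c in ("top","scene"):
    im=vision.snapshot(c); cv2.imwrite(f"pics/{c}2.png",im[:,:,::-1])
    for k in ("tin_large","tin_medium","tin_small","jar","shoe_tree","clothes_peg","remote"):
        print(c,k,[np.round(d["at"],3).tolist() for d in models.mark_of(k,c)])
    if c=="top":
        T=[("large",.046),("medium",.042),("small",.038)]
        o=overlay(im,c,[(*P["dish_"+n],z,SZ["tin_"+n][1]) for n,z in T]+[(*P["dish_"+n],*SZ["dish_"+n]) for n,z in T])
        cv2.imwrite("pics/ov2.png",np.hstack([crop(o,*proj([*P["dish_"+n],0],c)[0],31) for n,z in T]))
print(telemetry.current_t(),telemetry.current_wrist_force())
E
```

```text
grip 0.04765896298380977 0.048
held 0.047497950479654334 [ 0.30240664 -0.08902638 -2.18917524]
hit True [0.62110101 0.23590329 0.03892086]
t 23.1667
grip 0.03135680100859967 0.032
held 0.03120254117212993 [ 0.58558546  0.49108271 -0.46608621]
hit True [0.47464647 0.12097392 0.03891373]
t 32.3167
top tin_large [[0.559, -0.53, 0.002], [0.606, -0.395, 0.0]]
top tin_medium [[0.615, 0.238, 0.004], [0.603, -0.207, 0.0]]
top tin_small [[0.476, 0.12, 0.002], [0.618, 0.238, 0.008]]
top jar [[0.383, 0.275, -0.001], [0.622, 0.233, 0.001]]
top shoe_tree [[0.763, -0.086, 0.001]]
top clothes_peg [[0.601, -0.208, 0.002]]
top remote [[0.387, -0.286, -0.002]]
scene tin_large [[0.561, -0.534, 0.003], [0.517, 0.433, 0.001]]
scene tin_medium [[0.622, 0.233, 0.0]]
scene tin_small [[0.472, 0.123, -0.001]]
scene jar [[0.387, 0.279, 0.0]]
scene shoe_tree [[0.76, -0.089, 0.004]]
scene clothes_peg [[0.604, -0.206, -0.001]]
scene remote [[0.388, -0.29, -0.004]]
35.125 [0.0517587  0.47024712 0.22033671]
```

View pics/ov2.png

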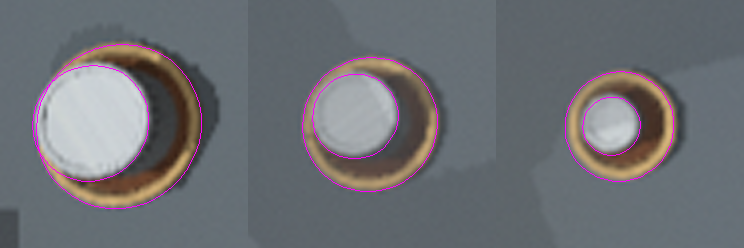

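View pics/scene2.png

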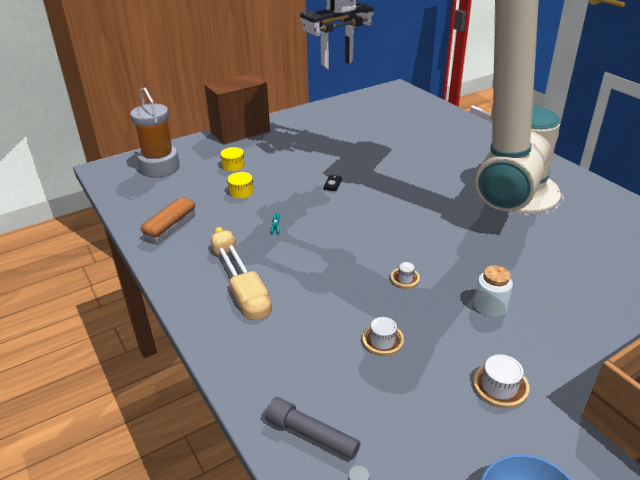

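All three tins stand upright and centred in their dishes at (502,378), (384,333) and (406,273). The overlay rings match, the bystanders haven't moved and the arm is clear.

```bash
python3 -c "
from plant import r,telemetry
r.sign_off(); print(telemetry.current_t())"
```

```text
the job is handed in; nothing more can be done
the job is handed in; nothing more can be done
```

The three steel tins now stand upright in the dishes of their own sizes, placed in the order large, medium, small. I left the two yellow look-alikes alone and handed the job in at about 35 s.

- **Placing:** in the last pictures from both cameras, the tins sit within about 2 mm of the dish centres. The arm was clear of everything.
- **Bystanders:** the jar, shoe tree, clothes peg and remote are where they were, within the networks' error of about 5 mm.
- **Disagreement:** in the last top picture the network missed the large tin in its dish and gave a few false hits, such as a medium tin at the peg and a jar at the medium dish. The pictures and the scene camera showed all three tins in place.

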